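Shut and latch the instrument case

TASK

Put the drawing-instrument case in order where it lies: push its lid fully shut first, and only then flip both lever latches on its front over the lid so that each snaps into its latched position. Only push with the fingertips: do not lift or shove the case, and leave the other things on the desk alone.

Things in the scene. Friction and masses are not known exactly. Their poses are not given: they have to be found in the camera images.
- case: grey instrument case, loose on the desk, about 2 kg: stays put under a light push. 110 mm (x) by 210 mm (y), walls 45 mm high; shut, the lid's flat top is 65 mm above the desk. Origin: centre of its underside. +x points from its front (latches) to its back (lid hinge), away from the robot within 0.35 rad; z up.
- lid (a joint): the case's lid, as large as the case, 20 mm thick, hinged along the back top edge (axis along case y at x +55 mm, z 45 mm in the case frame). 0 = shut, grows as it opens; starts open by 0.7 to 1.15 rad. Its stiff hinge keeps it where it is left; about 3 N square on its outer face near the free edge moves it.
- lid_edge (a point): middle of the lid's free edge on its outer (top) face: 110 mm along the lid from the hinge axis and 20 mm above it; shut, at x -55, y 0, z 65 mm in the case frame. Axes turn with the lid: x from free edge to hinge, z out of the outer face.
- latch_left (a joint): left steel lever latch on the case's front. 0 = open: leans 0.7 rad from vertical away from the lid (case -x), bar 110 mm above the desk; 1.4 = latched: leans 0.7 rad over the lid, bar again 110 mm up. A spring holds it in either end position (about 3 N at the bar); dead centre is at 0.7 rad (upright), beyond it the lever snaps over by itself. Push it towards case +x.
- latch_left_bar (a point): centre of the left steel lever's cross bar (12 mm thick, 36 mm long along case y) at the lever's free end, 65 mm from its pivot; the lever is 14 mm wide. Pivot axis parallel to case y, at x -69 mm, y +60 mm, z 60 mm in the case frame. At dead centre the bar is 125 mm above the desk, at case x -69 mm.
- latch_right (a joint): right steel lever latch on the case's front. 0 = open: leans 0.7 rad from vertical away from the lid (case -x), bar 110 mm above the desk; 1.4 = latched: leans 0.7 rad over the lid, bar again 110 mm up. A spring holds it in either end position (about 3 N at the bar); dead centre is at 0.7 rad (upright), beyond it the lever snaps over by itself. Push it towards case +x.
- latch_right_bar (a point): centre of the right steel lever's cross bar (12 mm thick, 36 mm long along case y) at the lever's free end, 65 mm from its pivot; the lever is 14 mm wide. Pivot axis parallel to case y, at x -69 mm, y -60 mm, z 60 mm in the case frame. At dead centre the bar is 125 mm above the desk, at case x -69 mm.
- glue_stick: bystander: white glue stick standing beside the case's left end, 28 mm across, 85 mm tall; origin at the centre of its foot
- eraser: bystander: white eraser beside the case's right end, 55 x 24 x 14 mm; origin at the centre of its underside
- tape_roll: bystander: roll of tape lying behind the case, 64 mm across, 18 mm high; origin at the centre of its underside
- mouse: bystander: computer mouse, 105 x 60 x 32 mm; origin at the centre of its underside
- mug: bystander: blue mug, 76 mm across with a handle, 85 mm tall; origin at the centre of its foot
- flask: bystander: red flask, 60 mm across, 170 mm tall; origin at the centre of its foot
- calculator: bystander: pocket calculator, 140 x 75 x 15 mm; origin at the centre of its underside

How it is judged:
By the outcome, as a careful person would: the job done as asked, in the order asked, and still so for the second after the job is handed in, with the robot touching nothing.
It also fails if it takes over 48 s, if anything falls off the work surface, if the arm or the gripper's body presses on something with over 40 N, if the wrist force passes 120 N, or if a joint passes its speed limit or range.

ROBOT

A 6-joint arm with a two-finger parallel gripper is mounted at the origin on the work surface. World frame = base frame: x ahead of the robot, y to its left, z up, the work surface at z = 0. Lengths are in mm, angles in degrees, forces in N, time in s.
With the tool pointing down it reaches from about 350 to 850 mm from the base axis. Payload 8.1 kg.
Tool frame: the origin (TCP) lies between the finger pads; the fingertips stand 25 mm ahead of it and the grasp point (between the pads) lies 6 mm ahead of it (r.tcp_to_tips is the distance from the TCP to the fingertips, in mm); z points along the fingers, y is the line along which they close (so a half turn about z gives the same grasp; the last joint's range is limited). The gripper opens to 85 mm and grips with 20 to 120 N. Pads are 22 mm wide; open, the fingers measure 114 mm over their backs; the gripper's body (76 mm by 85 mm) begins 54 mm behind the grasp point. The pads swing forward as they close: fully open they stand 13 mm farther back than shut.
Start: joints at [-76.398, 7.471, 85.268, -0, 87.261, -4.893], TCP at [190.354, -569.009, 256.292] pointing down, gripper open.
Joint ranges: [-169.43, 169.43], [-51.17, 129.36], [1.28, 143.12], [-76.62, 256.62], [0, 156.53], [-152.29, 152.29]. Speed limits (degrees/s): [136.94, 136.94, 159.86, 180, 180, 180].

INTERFACE

Orientations are given as [roll, pitch, yaw] about the fixed x, y, z axes, in that order (R = Rz(yaw) Ry(pitch) Rx(roll)).
In Python, from bench import r gives the robot as it stands.
- The arm moves only by the tool apply_moves, never from a script. Its arguments are lists of equal length, an entry for each row: "angular": the turn, a rotation vector about the world's x, y, z in units of 8 degrees (1.0 is 8 degrees), a list of three; "travel": the shift along the world's x, y, z in units of 40 mm (1.0 is 40 mm), a list of three; "jaw": the opening, from 0 (shut) to 1 (fully open). A call has 1 to 20 rows; each row shifts and turns the commanded pose from where the row before left it; what a row does not reach is not made up. A row lasts 1/8 s, in which the tool goes at most 62.5 mm and 10.7 degrees, less where a joint would pass 70% of its speed; a pose out of reach is approached as far as the arm can. A call is refused whole if a number of a shift passes 1 or a number of a turn 1, either way. A call with a gripper value outside its range is refused whole. The fingers move at their own pace and stop on an object; "force" is the grip in N (left out, the last holds). Time passes only in rows, so rows that do not move let the fingers close. It gives the time, the measured TCP pose, the force, the opening and the grip force at its end, in the units of the state.
- r.sense(): the state, without advancing time (a new reading comes with each control period).
- r.snapshot(name): name is "scene" or "side" or "wrist"; returns a dict with "color" (400x640x3 uint8, red, green, blue), "fx", "fy", "cx", "cy" (pixels), "distortion" ([k1, k2, p1, p2, k3] as OpenCV has them; the pictures are not rectified), "R" (3x3) and "t" (3): a world point X has camera coordinates R X + t; the wrist camera has in their place "mount" (4x4, takes a point from camera to tool coordinates, whose origin is the TCP and whose axes are the flange's). Camera axes: x right, y down, z forward; pixel columns grow to the right and rows downward; lengths in mm; the calibration is good to about 2 mm. A picture is of the moment at which its call begins: read the wrist's pose just before it. There is no depth.
- r.hand_in(): hands the job in; it is judged then, once.
The state is a dict: "time": time; "joint_pos": joint angles; "qd": joint speeds; "joint_efforts": joint torques, N m; "tool_pos": TCP position; "tcp_rot": TCP orientation; "ft_force": force on the tool from outside, world axes, zero at the start; "wrist_torque": the same for the moment, N m; "finger_gap": finger opening in mm; "grip_force": force on a finger pad.
Only numpy, scipy, OpenCV 4.12 (cv2) and the standard library are available. Lean on these libraries where they do the work, as an engineer would, in place of code of your own. Each camera call takes 0.05 s, during which the arm holds its last target. There are 200 camera calls.

## Working session

There is one attempt and no reset: what is moved stays moved. The work goes in short steps, Python scripts to look and compute and a tool call to move; the robot and the scene stay as the last step left them, time stands still between calls to the robot, and variables do not carry over. Pictures are saved under pics/ and viewed, at most 10 in all, crops included, and the job is handed in when it is done.

Besides the shell and the picture viewer there is one more tool, called by a JSON object that holds its "api" and its "payload", one argument or row to a line. apply_moves: Moves the arm, as the interface text tells. Its arguments: {"type":"object","properties":{"angular":{"type":"array"},"travel":{"type":"array"},"jaw":{"type":"array"},"force":{"type":"number"}},"required":["angular","travel","jaw"]}

```bash
mkdir -p pics; ls; python3 - <<'E'
from bench import r
import cv2
for n in ("scene","side"):
    s=r.snapshot(n); cv2.imwrite(f"pics/{n}0.png",s["color"][:,:,::-1])
    print(n,s["fx"],s["fy"],s["cx"],s["cy"],s["distortion"],s["R"],s["t"])
print(r.sense()); print(r.tcp_to_tips)
E
```

```text
pics
scene 399.15573955112893 399.15573955112893 321.2311551350321 208.47185938511683 [-0.02886787  0.          0.          0.          0.        ] [[-0.39295338  0.9194349  -0.01506972]
 [ 0.77068401  0.32035104 -0.55083696]
 [-0.50163113 -0.22806724 -0.83447681]] [ 221.71914799 -398.19879213 1469.47049383]
side 433.9076236621589 433.9076236621589 321.46188099225714 202.54594596819913 [-0.09999771  0.          0.          0.          0.        ] [[-0.73492468 -0.67812474  0.00570586]
 [-0.54013956  0.58025292 -0.60955377]
 [ 0.41004265 -0.45105807 -0.79272419]] [ 451.42823627  363.91542997 1050.69124095]
{'time': 0.1, 'joint_pos': array([-7.63988640e+01,  7.51315149e+00,  8.53238820e+01,  1.31024905e-03,
        8.72608947e+01, -4.89282702e+00]), 'qd': array([ 0.02461447, -0.10575877, -0.18848947, -0.03894971,  0.06236055,
        0.0732322 ]), 'joint_efforts': array([ 8.22150323e-04, -5.70950568e+01, -5.01942837e+01, -1.28601641e-04,
        8.06878408e-03, -1.40291925e-05]), 'tool_pos': array([ 190.24612652, -568.55919148,  255.3165025 ]), 'tcp_rot': array([-1.79902540e+02, -9.65638259e-03,  1.84938911e+01]), 'ft_force': array([-0.496705  , -0.80386957,  0.16002375]), 'wrist_torque': array([-0.00145901,  0.03177807,  0.02326069]), 'grip_force': 0.0, 'finger_gap': 85.44138461497684}
25.0
```

View pics/scene0.png

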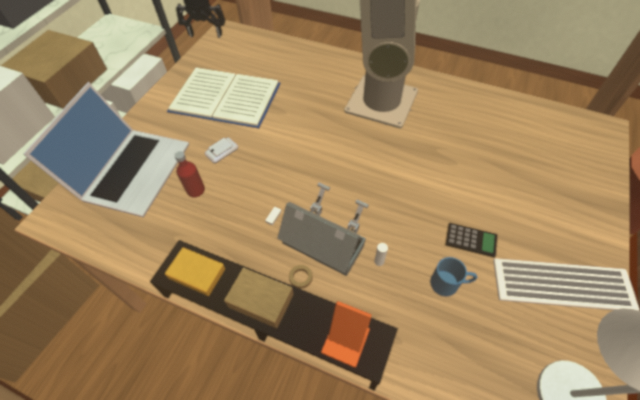

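View pics/side0.png

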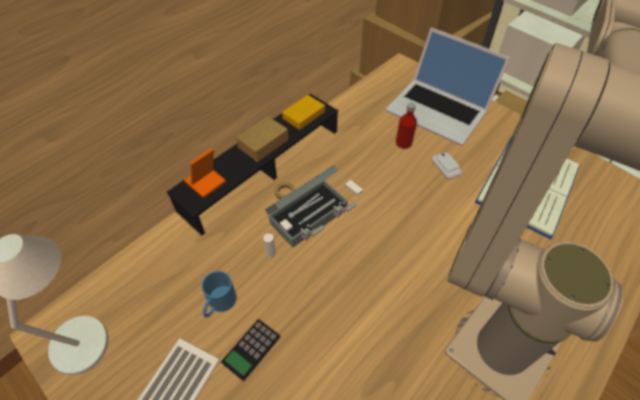

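The scene view shows the case around (320,235), with the latch bars near (322,188) and (361,206) and the lid standing open. In the side view the open box is around (310,208). I'll enlarge both.

```bash
python3 - <<'E'
import cv2,numpy as np
a=cv2.imread("pics/scene0.png")[175:285,255:405]; b=cv2.imread("pics/side0.png")[155:265,245:395]
f=lambda i:cv2.resize(i,None,fx=5.3,fy=5.3,interpolation=cv2.INTER_CUBIC)
cv2.imwrite("pics/sc_c.png",f(a)); cv2.imwrite("pics/si_c.png",f(b))
E
```

```text
(no output)
```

View pics/sc_c.png

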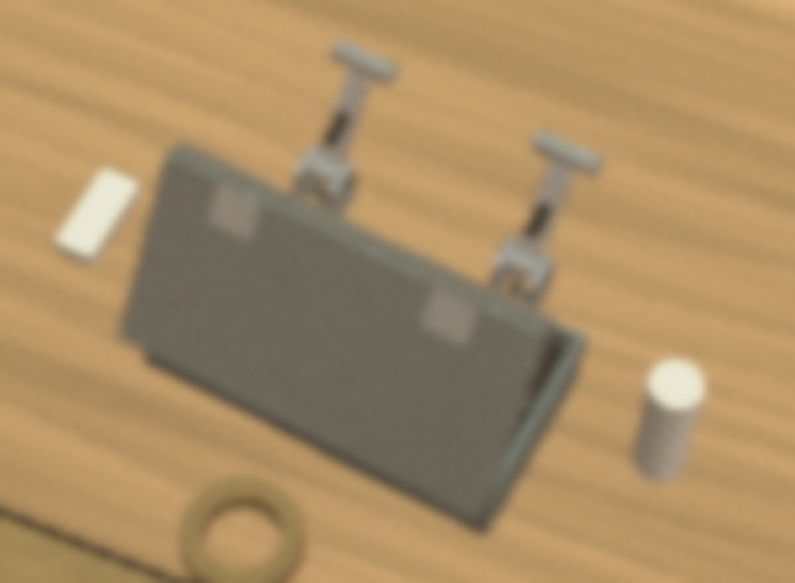

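View pics/si_c.png

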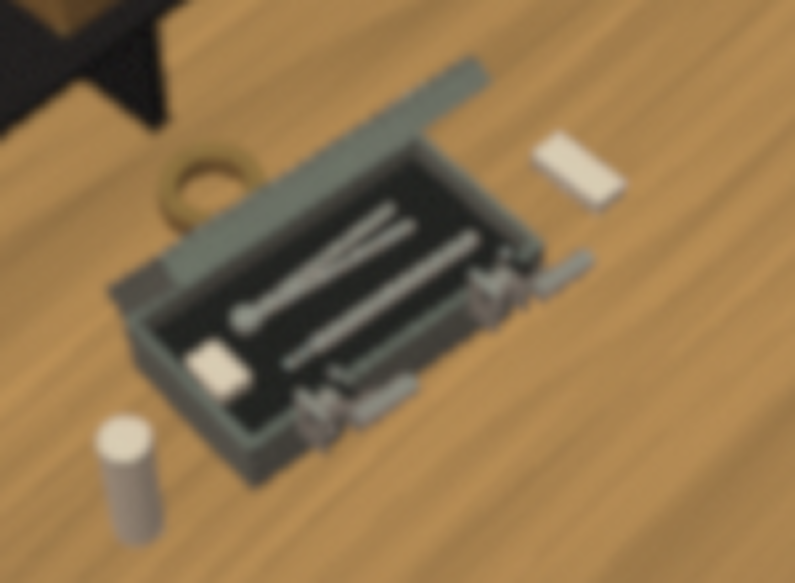

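Both latch bars, the box rim and the lid's free edge are clear in both views. I'll triangulate the bars and fit the case pose and lid angle.

```bash
cat > h.py <<'E'
import numpy as np,cv2
from scipy.optimize import least_squares
def proj(s,P):
    K=np.array([[s["fx"],0,s["cx"]],[0,s["fy"],s["cy"]],[0,0,1]])
    return cv2.projectPoints(np.array(P,float).reshape(-1,1,3),cv2.Rodrigues(np.array(s["R"]))[0],np.array(s["t"],float),K,np.array(s["distortion"]))[0][:,0]
def lid(x,y,z,a): # x along the lid from hinge to free edge, z above hinge plane
    return [55-x*np.cos(a)+z*np.sin(a),y,45+x*np.sin(a)+z*np.cos(a)]
def world(p,c):
    c=np.array(c,float);co,si=np.cos(p[2]),np.sin(p[2])
    return np.c_[p[0]+c[:,0]*co-c[:,1]*si,p[1]+c[:,0]*si+c[:,1]*co,c[:,2]]
E
python3 - <<'E'
from bench import r
from h import *
S={n:r.snapshot(n) for n in("scene","side")}
off={"scene":(255,175),"side":(245,155)}
px=lambda n,u:np.array(off[n])+(np.array(u)+.5)/5.3-.5
def tri(us,ud):
    f=lambda X:np.r_[proj(S["scene"],X)[0]-px("scene",us),proj(S["side"],X)[0]-px("side",ud)]
    q=least_squares(f,[600,0,80]);return q.x,np.abs(q.fun).max()
L=tri((567,153),(385,400));R=tri((363,60),(565,274));print(L,R,np.linalg.norm(L[0]-R[0]))
bx=-69-65*np.sin(.7)
def model(p):
    a=p[3]
    return [("scene",(567,153),[bx,60,110]),("scene",(363,60),[bx,-60,110]),("side",(385,400),[bx,60,110]),("side",(565,274),[bx,-60,110]),
    ("side",(255,440),[-55,105,45]),("side",(541,245),[-55,-105,45]),("side",(255,487),[-55,105,0]),
    ("scene",(178,148),lid(110,-105,0,a)),("scene",(583,338),lid(110,105,0,a)),("side",(488,75),lid(110,-105,0,a)),
    ("side",(474,57),lid(110,-105,20,a)),("scene",(483,530),[55,105,0])]
def res(p):
    m=model(p);w=world(p,[k[2] for k in m])
    return np.concatenate([proj(S[k[0]],X)[0]-px(k[0],k[1]) for k,X in zip(m,w)])
q=least_squares(res,[650,0,0,.9],loss="soft_l1");print(q.x);print(res(q.x).reshape(-1,2).round(1))
p=q.x
print(world(p,[[bx,60,110],[bx,-60,110],lid(110,0,20,p[3]),lid(110,105,20,p[3]),lid(110,-105,20,p[3]),[-55,0,65]]).round())
E
```

```text
(array([531.91385521, 107.07058899, 109.05112974]), np.float64(0.16203047634371615)) (array([517.28429142, -12.99575567, 109.03147048]), np.float64(0.13206189418826852)) 120.95433701619224
[ 6.35379674e+02  3.46203393e+01 -1.13704520e-01  9.95713215e-01]
[[-0.2 -0.3]
 [-0.1  0. ]
 [-0.1 -0.2]
 [-0.6 -0.2]
 [-1.2  1.5]
 [ 0.8 -0.9]
 [-0.4  1.2]
 [ 0.3 -1.3]
 [-5.3 -3.6]
 [ 0.5  0.5]
 [-0.7 -2. ]
 [ 0.4  1.8]]
[[532. 107. 110.]
 [518. -12. 110.]
 [647.  33. 148.]
 [659. 138. 148.]
 [635. -71. 148.]
 [581.  41.  65.]]
```

The bars triangulate to 109 mm high and 121 mm apart, against 110 and 120 in the text. That puts the case at (635, 34) with yaw about -6.7° and the lid about 1.0 rad open. Next I transit high behind the lid with the gripper shut.

{"api": "apply_moves", "payload": {
  "angular": [
    [0,0,-0.175],
    [0,0,-0.175],
    [0,0,-0.175],
    [0,0,-0.175],
    [0,0,-0.175],
    [0,0,-0.175],
    [0,0,-0.175],
    [0,0,-0.175],
    [0,0,-0.175],
    [0,0,-0.175],
    [0,0,-0.175],
    [0,0,-0.175],
    [0,0,-0.175],
    [0,0,-0.175],
    [0,0,-0.175],
    [0,0,-0.175],
    [0,0,-0.175],
    [0,0,-0.175],
    [0,0,0],
    [0,0,0]
  ],
  "travel": [
    [0.69,0.83,0],
    [0.69,0.83,0],
    [0.69,0.83,0],
    [0.69,0.83,0],
    [0.69,0.83,0],
    [0.69,0.83,0],
    [0.69,0.83,0],
    [0.69,0.83,0],
    [0.69,0.83,0],
    [0.69,0.83,0],
    [0.69,0.83,0],
    [0.69,0.83,0],
    [0.69,0.83,0],
    [0.69,0.83,0],
    [0.69,0.83,0],
    [0.69,0.83,0],
    [0.69,0.83,0],
    [0.69,0.83,0],
    [0,0,0],
    [0,0,0]
  ],
  "jaw": [0,0,0,0,0,0,0,0,0,0,0,0,0,0,0,0,0,0,0,0]
}}

```text
time: 2.7
tool_pos: [686.8, 28.4, 255.7]
tcp_rot: [180.0, 0.1, -6.7]
ft_force: [0.0, -0.4, -1.0]
finger_gap: 0.0
grip_force: 0.0
```

{"api": "apply_moves", "payload": {
  "angular": [
    [0,0,0],
    [0,0,0],
    [0,0,0],
    [0,0,0],
    [0,0,0],
    [0,0,0],
    [0,0,0],
    [0,0,0],
    [0,0,0],
    [0,0,0],
    [0,0,0]
  ],
  "travel": [
    [0,0,-0.6],
    [0,0,-0.6],
    [0,0,-0.6],
    [0,0,-0.6],
    [0,0,0],
    [-0.17,0.02,0],
    [-0.17,0.02,0],
    [-0.17,0.02,0],
    [-0.22,0.025,-0.11],
    [-0.22,0.025,-0.11],
    [0,0,0]
  ],
  "jaw": [0,0,0,0,0,0,0,0,0,0,0]
}}

```text
time: 4.08
tool_pos: [648.1, 33.2, 150.9]
tcp_rot: [180.0, 0.1, -6.7]
ft_force: [-0.3, -0.6, -0.3]
finger_gap: -0.2
grip_force: 0.0
```

```bash
python3 - <<'E'
from bench import r
import cv2,numpy as np
f=lambda n,a,b,c,d:cv2.resize(r.snapshot(n)["color"][a:b,c:d,::-1],None,fx=3,fy=3,interpolation=cv2.INTER_CUBIC)
cv2.imwrite("pics/c1.png",np.vstack([f("scene",170,270,220,420),f("side",140,240,220,420)]))
E
```

```text
(no output)
```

View pics/c1.png

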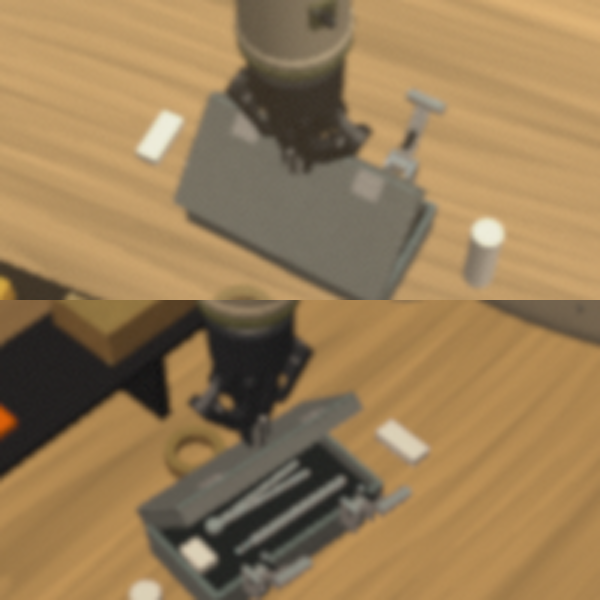

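The fingertips are just behind the free edge, touching the outer face at about scene (318,227). The lid is moving and the case has not shifted. I continue along the arc.

{"api": "apply_moves", "payload": {
  "angular": [
    [0,0,0],
    [0,0,0],
    [0,0,0],
    [0,0,0],
    [0,0,0],
    [0,0,0]
  ],
  "travel": [
    [-0.19,0.022,-0.15],
    [-0.19,0.022,-0.15],
    [-0.155,0.018,-0.185],
    [-0.155,0.018,-0.185],
    [-0.12,0.014,-0.21],
    [-0.12,0.014,-0.21]
  ],
  "jaw": [0,0,0,0,0,0]
}}

```text
time: 4.92
tool_pos: [611.6, 37.3, 107.1]
tcp_rot: [180.0, 0.0, -6.7]
ft_force: [1.8, 0.3, 1.1]
finger_gap: -0.3
grip_force: 0.9
```

{"api": "apply_moves", "payload": {
  "angular": [
    [0,0,0],
    [0,0,0],
    [0,0,0],
    [0,0,0]
  ],
  "travel": [
    [-0.06,0.007,-0.15],
    [-0.06,0.007,-0.15],
    [-0.03,0,-0.1],
    [0,0,0]
  ],
  "jaw": [0,0,0,0]
}}

```text
time: 5.42
tool_pos: [605.4, 37.9, 91.3]
tcp_rot: [180.0, 0.1, -6.7]
ft_force: [-0.1, 0.6, -0.2]
finger_gap: 0.0
grip_force: 0.0
```

{"api": "apply_moves", "payload": {
  "angular": [
    [0,0,0],
    [0,0,0],
    [0,0,0]
  ],
  "travel": [
    [0,0,-0.04],
    [0,0,-0.04],
    [0,0,0]
  ],
  "jaw": [0,0,0]
}}

```text
time: 5.8
tool_pos: [605.8, 37.9, 90.0]
tcp_rot: [180.0, 0.0, -6.7]
ft_force: [-7.5, -0.1, 12.6]
finger_gap: 0.1
grip_force: 5.9
```

Resistance rises to 13 N with the tips at z = 65 mm, so the lid is shut. Now I lift and go in front of the left latch.

{"api": "apply_moves", "payload": {
  "angular": [
    [0,0,0],
    [0,0,0],
    [0,0,0],
    [0,0,0],
    [0,0,0],
    [0,0,0],
    [0,0,0],
    [0,0,0],
    [0,0,0]
  ],
  "travel": [
    [0,0,0.6],
    [0,0,0.8],
    [0,0,0.8],
    [0,0,0],
    [-0.69,0.46,0],
    [-0.69,0.46,0],
    [-0.69,0.46,0],
    [-0.69,0.46,0],
    [0,0,0]
  ],
  "jaw": [0,0,0,0,0,0,0,0,0]
}}

```text
time: 6.92
tool_pos: [493.6, 112.4, 175.4]
tcp_rot: [180.0, 0.1, -6.6]
ft_force: [0.1, -0.1, 0.3]
finger_gap: 0.0
grip_force: 0.0
```

```bash
python3 - <<'E'
from bench import r
import cv2,numpy as np
f=lambda n,a,b,c,d:cv2.resize(r.snapshot(n)["color"][a:b,c:d,::-1],None,fx=3,fy=3,interpolation=cv2.INTER_CUBIC)
cv2.imwrite("pics/c2.png",np.vstack([f("scene",170,270,220,420),f("side",150,250,220,420)]))
E
```

```text
(no output)
```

View pics/c2.png

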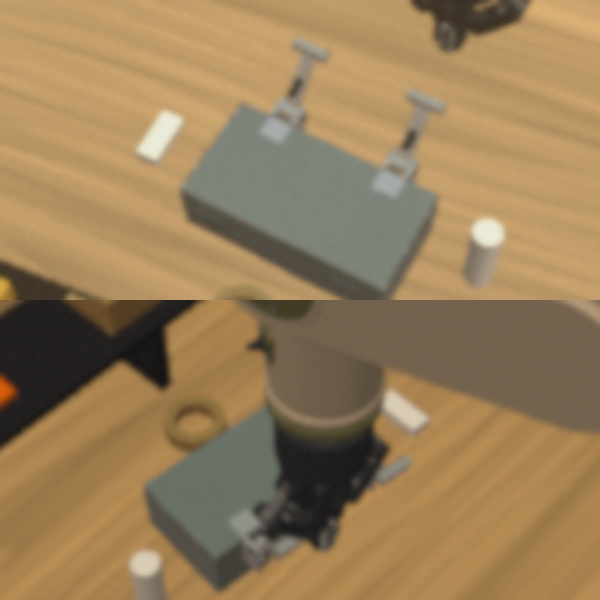

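The lid is flat and shut, and the bars are unmoved: left at scene (362,204), right about (323,187). I lower the tips and push the left bar towards case +x.

{"api": "apply_moves", "payload": {
  "angular": [
    [0,0,0],
    [0,0,0],
    [0,0,0],
    [0,0,0],
    [0,0,0],
    [0,0,0],
    [0,0,0],
    [0,0,0],
    [0,0,0],
    [0,0,0],
    [0,0,0],
    [0,0,0],
    [0,0,0]
  ],
  "travel": [
    [0,0,-0.58],
    [0,0,-0.58],
    [0,0,0],
    [0.15,-0.018,0],
    [0.15,-0.018,0],
    [0.15,-0.018,0],
    [0.15,-0.018,0],
    [0.15,-0.018,0],
    [0.15,-0.018,0],
    [0.15,-0.018,0],
    [0.15,-0.018,0],
    [0.15,-0.018,0],
    [0.15,-0.018,0]
  ],
  "jaw": [0,0,0,0,0,0,0,0,0,0,0,0,0]
}}

```text
time: 8.65
tool_pos: [556.2, 104.2, 130.3]
tcp_rot: [-180.0, -0.0, -6.7]
ft_force: [-0.3, 0.9, -0.4]
finger_gap: 0.1
grip_force: 0.2
```

{"api": "apply_moves", "payload": {
  "angular": [
    [0,0,0],
    [0,0,0],
    [0,0,0],
    [0,0,0]
  ],
  "travel": [
    [0.15,-0.018,0],
    [0.15,-0.018,0],
    [0,0,0],
    [0,0,0]
  ],
  "jaw": [0,0,0,0]
}}

```text
time: 9.15
tool_pos: [567.4, 102.8, 130.2]
tcp_rot: [180.0, 0.0, -6.7]
ft_force: [0.0, -0.5, -0.1]
finger_gap: -0.1
grip_force: 0.0
```

{"api": "apply_moves", "payload": {
  "angular": [
    [0,0,0],
    [0,0,0],
    [0,0,0],
    [0,0,0],
    [0,0,0],
    [0,0,0],
    [0,0,0],
    [0,0,0]
  ],
  "travel": [
    [-0.74,0.08,0],
    [-0.74,0.08,0],
    [-0.74,0.08,0],
    [0,-0.75,0],
    [0,-0.75,0],
    [0,-0.75,0],
    [0,-0.75,0],
    [0,0,0]
  ],
  "jaw": [0,0,0,0,0,0,0,0]
}}

```text
time: 10.15
tool_pos: [478.6, -9.0, 130.4]
tcp_rot: [180.0, -0.0, -6.8]
ft_force: [0.3, -0.0, 0.4]
finger_gap: 0.2
grip_force: 0.0
```

```bash
python3 - <<'E'
from bench import r
import cv2,numpy as np
f=lambda n,a,b,c,d:cv2.resize(r.snapshot(n)["color"][a:b,c:d,::-1],None,fx=3,fy=3,interpolation=cv2.INTER_CUBIC)
cv2.imwrite("pics/c3.png",np.vstack([f("scene",170,270,220,420),f("side",150,250,220,420)]))
E
```

```text
(no output)
```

View pics/c3.png

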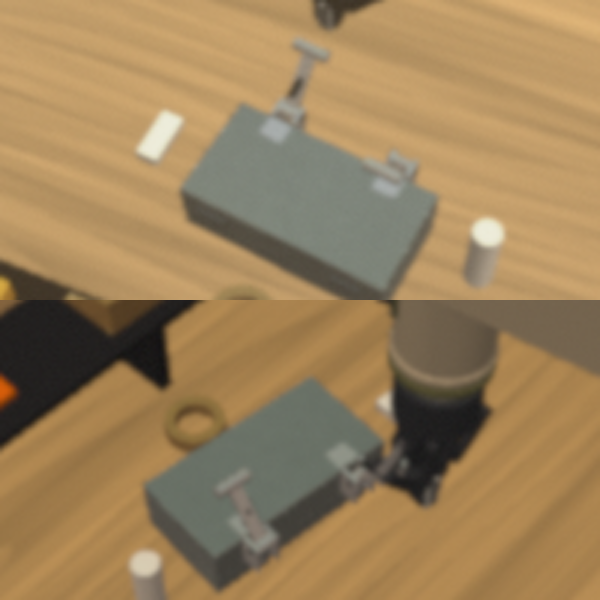

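The left lever now leans over the lid, with its bar at side (298,211). The case is unmoved and the tips stand behind the right bar. I make the same push there and retreat.

{"api": "apply_moves", "payload": {
  "angular": [
    [0,0,0],
    [0,0,0],
    [0,0,0],
    [0,0,0],
    [0,0,0],
    [0,0,0],
    [0,0,0],
    [0,0,0],
    [0,0,0],
    [0,0,0],
    [0,0,0],
    [0,0,0],
    [0,0,0],
    [0,0,0],
    [-0.0,0,0],
    [0,0,0],
    [0,0,0],
    [0,0,0],
    [0,0,0]
  ],
  "travel": [
    [0.15,-0.018,0],
    [0.15,-0.018,0],
    [0.15,-0.018,0],
    [0.15,-0.018,0],
    [0.15,-0.018,0],
    [0.15,-0.018,0],
    [0.15,-0.018,0],
    [0.15,-0.018,0],
    [0.15,-0.018,0],
    [0.15,-0.018,0],
    [0.15,-0.018,0],
    [0.15,-0.018,0],
    [0,0,0],
    [0,0,0],
    [-0.74,0.08,0],
    [-0.74,0.08,0],
    [-0.74,0.08,0],
    [0,0,0.8],
    [0,0,0]
  ],
  "jaw": [0,0,0,0,0,0,0,0,0,0,0,0,0,0,0,0,0,0,0]
}}

```text
time: 12.62
tool_pos: [463.3, -6.7, 165.0]
tcp_rot: [180.0, -0.3, -6.7]
ft_force: [0.2, -0.5, 0.1]
finger_gap: 0.1
grip_force: 0.0
```

```bash
python3 - <<'E'
from bench import r
import cv2,numpy as np
f=lambda n,a,b,c,d:cv2.resize(r.snapshot(n)["color"][a:b,c:d,::-1],None,fx=3,fy=3,interpolation=cv2.INTER_CUBIC)
cv2.imwrite("pics/c4.png",np.vstack([f("scene",170,270,220,420),f("side",150,250,220,420)]))
E
```

```text
(no output)
```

View pics/c4.png

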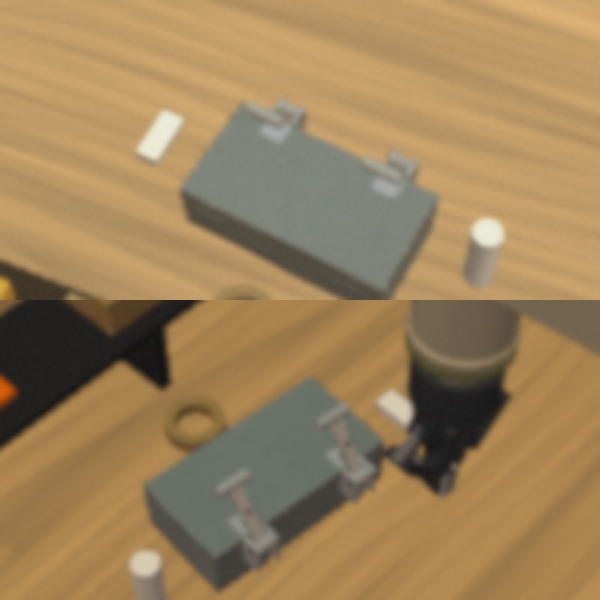

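Both levers lean over the lid, with bars at side (298,211) and (331,189). The lid is shut, the case is in place and the robot is clear.

```bash
python3 -c "
from bench import r
print(r.hand_in())"
```

```text
the job is handed in; nothing more can be done
None
```

I pushed the lid fully shut first, then flipped both latches over it; the last pictures show each one latched and the case where it was, and the job is handed in at about 12.7 s (the hand-in returned no verdict).

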